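Hold a turned spindle over the suction nozzle

TASK

Ready the bench suction and present the turned spindle to it: first push the orange knob fully home to shut the lathe's extraction gate, then pull the green knob fully out to open the nozzle's gate. Then take the wooden spindle from its cradle, carry it over the tool rack and finish while holding it still and level in the gripper, about 10 mm clear above the rim of the suction nozzle, centred on the oblong mouth and lengthwise along it. Do not let the spindle touch the nozzle or the rack, and leave everything else where it stands.

Things in the scene. Friction and masses are not known exactly. Their poses are not given: they have to be found in the camera images.
- lathe_gate: The lathe branch's extraction gate, fixed to the bench; origin at the centre of its underside. An aluminium frame 110 x 104 mm, top 40 mm above the bench, with a steel slide sticking out of the front (its own -x side), a 72 mm wide collar on top, and a grey pipe bent over behind (+x side, to x = +152 mm, top 106 mm above the bench) with an orange band. The slide pulls out along the gate's own -x axis. The two gates are alike but for the colour and may change places.
- lathe_knob (a point): point on the axis of the orange upright knob of that gate's slide, 66 mm above the bench, to grip at. The knob is a 24 mm wide cylinder from 46 to 86 mm above the bench, standing on the slide plate (70 mm wide, top 34 mm above the bench), 45 mm in front of the gate's frame when home and 95 mm when out. It moves with the slide; its axes are the gate's.
- lathe_slide (a joint): slide of that gate, m: 0 = pushed fully home (gate shut), 0.050 = pulled fully out (gate open), both hard stops. A sprung catch holds it at either end: a ridge 9 mm from each end takes about 6 N to pass, either way; once past it the slide snaps on to within 1 mm of the stop, and between the two ridges it slides with 1 to 2 N and stays where it is left. Starts pulled out (open).
- nozzle_gate: The suction nozzle's extraction gate, fixed to the bench; origin at the centre of its underside. An aluminium frame 110 x 104 mm, top 40 mm above the bench, with a steel slide sticking out of the front (its own -x side), a 72 mm wide collar on top, and a grey pipe bent over behind (+x side, to x = +152 mm, top 106 mm above the bench) with a green band. The slide pulls out along the gate's own -x axis. The two gates are alike but for the colour and may change places.
- nozzle_knob (a point): point on the axis of the green upright knob of that gate's slide, 66 mm above the bench, to grip at. The knob is a 24 mm wide cylinder from 46 to 86 mm above the bench, standing on the slide plate (70 mm wide, top 34 mm above the bench), 45 mm in front of the gate's frame when home and 95 mm when out. It moves with the slide; its axes are the gate's.
- nozzle_slide (a joint): slide of that gate, m: 0 = pushed fully home (gate shut), 0.050 = pulled fully out (gate open), both hard stops. A sprung catch holds it at either end: a ridge 9 mm from each end takes about 6 N to pass, either way; once past it the slide snaps on to within 1 mm of the stop, and between the two ridges it slides with 1 to 2 N and stays where it is left. Starts pushed home (shut).
- spindle: the pale turned wooden spindle, loose, 180 mm long, 0.10 to 0.21 kg, balanced about its middle; origin at its centre, own x axis along its length. Its middle 104 mm is a plain round 30 mm thick; beyond this, on each side, a round bead 40 mm thick (the thickest part, 57 to 67 mm from the middle), then a 24 mm thick tenon. It lies level in the cradle, its axis 55 mm above the bench; grip it across the middle.
- cradle: plywood cradle fixed to the bench, base 130 x 85 x 12 mm, origin at the centre of its underside; the spindle lies along its x axis. Two V supports 10 mm thick stand 40 mm either side of its middle (70 mm free between them), tops 55 mm above the bench.
- nozzle: black suction nozzle with a green band, fixed to the bench, origin at the centre of its underside. A foot 110 mm across and a neck carry an open-topped trough, 212 x 80 mm outside, long along its own x axis, walls 6 mm, floor 55 mm and rim 95 mm above the bench.
- mouth (a point): centre of the nozzle's oblong mouth, level with the rim, 95 mm above the bench; x axis along the mouth's length, y across, z up. The opening is 200 x 68 mm.
- tool_rack: dark wooden rack fixed to the bench between the cradle and the nozzle, origin at the centre of its underside: block 200 mm (own x) x 45 mm x 60 mm high, with five small turning tools in a row along x, handles up, tops 138 mm above the bench.
- turned_bowl: turned wooden bowl, 110 mm wide, 50 mm high; loose, not part of the job, leave it alone. Origin at the centre of its underside.
- chuck: steel lathe chuck, 90 mm wide, 63 mm high; loose, not part of the job, leave it alone. Origin at the centre of its underside.
- wax_jar: amber wax jar, 64 mm wide, 60 mm high; loose, not part of the job, leave it alone. Origin at the centre of its underside.
- oil_bottle: green oil bottle, 60 mm wide, 150 mm high; loose, not part of the job, leave it alone. Origin at the centre of its underside.
- bowl_blank: round wooden blank, 90 mm wide, 50 mm high; loose, not part of the job, leave it alone. Origin at the centre of its underside.
- mallet: small hammer lying flat, 200 mm long along its x axis; loose, not part of the job, leave it alone. Origin at mid-length on its underside.
- chisel: small wooden-handled tool lying flat, 220 mm long along its x axis; loose, not part of the job, leave it alone. Origin at mid-length on its underside.
There are look-alikes about, which are no part of the job. Leave any red or yellow look-alike of the cradle alone.

How it is judged (in metres and radians):
On the way, in this order (a step that is already met when the one before it is completed fails the run):
1. the orange knob is pushed fully home (lathe gate shut) (value of joint lathe_slide below 0.005 m), for 0.2 s.
2. then the green knob is pulled fully out (nozzle gate open), the orange one still home (value of joint lathe_slide below 0.005 m and value of joint nozzle_slide above 0.045 m), for 0.2 s.
3. then the spindle is lifted out of its cradle in the gripper (contact force between spindle and the fingers above 0.5 N and height (world z) of spindle above 0.09 m and contact force between spindle and cradle below 0.05 N), for 0.2 s.
At the end, for the whole second after the job is handed in: Both slides within 5 mm of their stops (orange home, green out); spindle held still by the fingers alone, thickest part 2.5 to 20 mm above the rim, centre within 20 mm along and 12 mm across of the mouth's, within 0.14 rad of its long axis, either way round, not touching the nozzle (all of step 2 and z of spindle in the frame of mouth between 0.0225 and 0.04 m and x of spindle in the frame of mouth between -0.02 and 0.02 m and y of spindle in the frame of mouth between -0.012 and 0.012 m and angle between the x axis of spindle and the x axis of mouth, either way round below 0.14 rad and contact force between spindle and the fingers above 1 N and contact force between spindle and nozzle below 0.05 N and linear speed of spindle below 0.02 m/s); the arm keeps its last pose, push and grip.
It fails at once if the spindle touches the nozzle (contact force between spindle and nozzle above 0.5 N).
It fails at once if the spindle touches the tool rack (contact force between spindle and tool_rack above 0.5 N).
It fails at once if a loose bystander is disturbed (moved over 30 mm) (distance of any of turned_bowl, chuck, wax_jar, oil_bottle, bowl_blank, mallet, chisel from where it was at the start of the episode above 0.03 m).
It also fails if it takes over 72 s, if anything falls off the work surface, if the arm or the gripper's body presses on something with over 40 N, if the wrist force passes 120 N, or if a joint passes its speed limit or range.

ROBOT

A 6-joint arm with a two-finger parallel gripper is mounted at the origin on the work surface. World frame = base frame: x ahead of the robot, y to its left, z up, the work surface at z = 0. Lengths are in mm, angles in degrees, forces in N, time in s.
With the tool pointing down it reaches from about 325 to 750 mm from the base axis. Payload 7.6 kg.
Tool frame: the origin (TCP) lies at the very end of the fingers, on their centre line; the grasp point (between the pads) lies 19 mm behind it (grasp_offset is the distance from the TCP to the grasp point, in mm); y points along the fingers, z is the direction in which the jaws open and shut, and the axes are right-handed (so a half turn about y gives the same grasp; the last joint's range is limited). The gripper opens to 85 mm and grips with 20 to 120 N. Pads are 22 mm wide; open, the fingers measure 114 mm over their backs; the gripper's body (76 mm by 85 mm) begins 54 mm behind the grasp point. The pads swing forward as they close: fully open they stand 13 mm farther back than shut.
Start: joints at [64.383, 2.991, 80.254, -0, 96.75, -4.028], TCP at [193.158, 488.197, 231.323] pointing down, gripper open.
Joint ranges: [-166.34, 166.34], [-52.06, 124.39], [6.96, 135.62], [-60.46, 240.46], [14.63, 156.25], [-167.68, 167.68]. Speed limits (degrees/s): [147.25, 147.25, 172.46, 180, 180, 180].

INTERFACE

Orientations are given as a 3x3 rotation matrix whose columns are the frame's x, y, z axes.
In Python, from plant import * gives the robot as it stands. Calls block until the motion is done:
- move_to(position, orientation): joint-space move of the TCP to a pose.
- move_linear(position, rate=150, ori=None, stop_force=None): straight line of the TCP; ori=None keeps the orientation; rate is the mean speed in mm/s. With stop_force (N) it stops when the force on the tool has changed by that much, and returns True; else False.
- move_j(angles): joint-space move.
- gripper_to(opening): finger opening in mm; the grip force is fixed at half the most; returns when the fingers have stopped.
- dwell(seconds).
- inverse_kinematics(position, orientation): joint angles nearest the present ones, or None.
- capture(name): name is "scene" or "top" or "wrist"; returns a dict with "pixels" (480x640x3 uint8, red, green, blue), "camera_matrix" (3x3 intrinsics, pixels), "distortion" ([k1, k2, p1, p2, k3] as OpenCV has them; the pictures are not rectified), "extrinsics" (4x4, takes a point from camera to world coordinates). Camera axes: x right, y up, looking along -z (the intrinsics and any distortion apply to the point x, -y, -z); pixel columns grow to the right and rows downward; lengths in mm; the calibration is good to about 2 mm. A picture is of the moment at which its call begins. There is no depth.
A pose or a line that the arm cannot do raises IKError and nothing moves.
- close_job(): hands the job in, once; it reports no verdict.
Readings, each from a call of its own:
- read_time(): time.
- read_q(): joint angles.
- read_qvel(): joint speeds.
- read_tau(): joint torques, N m.
- read_ee_pos(): TCP position.
- read_ee_rot(): TCP orientation.
- read_contact_force(): force on the tool from outside, world axes, zero at the start.
- read_torque(): the same for the moment, N m.
- read_width(): finger opening in mm.
Only numpy, scipy, OpenCV 4.12 (cv2) and the standard library are available. Lean on these libraries where they do the work, as an engineer would, in place of code of your own. Each camera call takes 0.05 s, during which the arm holds its last target.

## Working session

There is one attempt and no reset: what is moved stays moved. The work goes in short steps, each a Python script; the robot and the scene stay as the last script left them, time stands still between calls to the robot, and variables do not carry over. Pictures are saved under pics/ and viewed, and the job is handed in when it is done.

```bash
ls; mkdir -p pics
python3 - <<'E'
from plant import *
import cv2,numpy as np
for n in ["scene","top","wrist"]:
    c=capture(n); cv2.imwrite(f"pics/{n}0.png",c["pixels"][:,:,::-1])
    print(n,np.round(c["camera_matrix"],1).tolist(),c["distortion"],np.round(c["extrinsics"],3).tolist())
print(read_time(),read_ee_rot(),read_width())
E
```

```text
pics
scene [[520.1, 0.0, 315.4], [0.0, 520.1, 239.2], [0.0, 0.0, 1.0]] [-0.02438316  0.          0.          0.          0.        ] [[-0.556, -0.652, 0.516, 1123.303], [0.831, -0.438, 0.343, 478.608], [0.002, 0.619, 0.785, 1052.8], [0.0, 0.0, 0.0, 1.0]]
top [[500.9, 0.0, 327.5], [0.0, 500.9, 238.0], [0.0, 0.0, 1.0]] [0.02394971 0.         0.         0.         0.        ] [[-0.023, 0.992, -0.124, 332.641], [-1.0, -0.024, -0.01, 26.316], [-0.013, 0.123, 0.992, 1249.237], [0.0, 0.0, 0.0, 1.0]]
wrist [[353.3, 0.0, 324.7], [0.0, 353.3, 239.7], [0.0, 0.0, 1.0]] [0.01366458 0.         0.         0.         0.        ] [[0.368, -0.885, -0.284, 119.16], [0.93, 0.351, 0.113, 518.454], [-0.001, -0.305, 0.952, 373.631], [0.0, 0.0, 0.0, 1.0]]
0.15 [[ 9.29855859e-01 -5.06694989e-04  3.67923667e-01]
 [-3.67924004e-01 -1.02521935e-03  9.29855299e-01]
 [-9.39505585e-05 -9.99999346e-01 -1.13973147e-03]] 85.50375025669412
```

View pics/scene0.png

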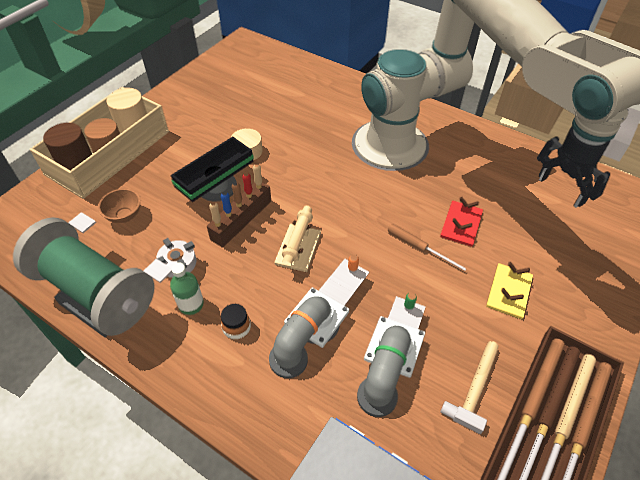

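View pics/top0.png

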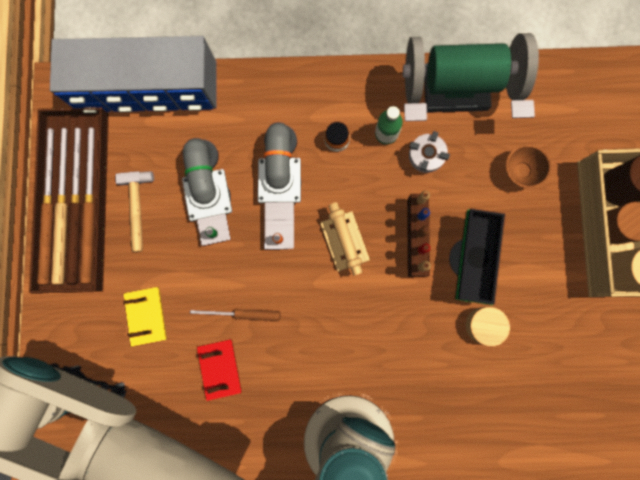

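View pics/wrist0.png

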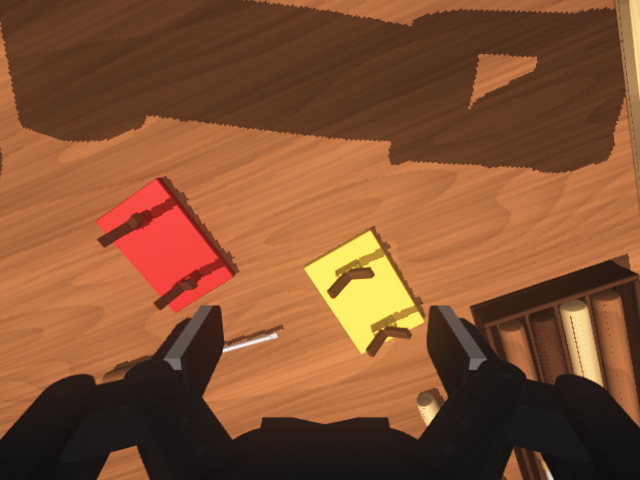

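The top view shows the orange knob near (279,239), the green near (211,233), the spindle around (345,238), the rack near (420,235) and the nozzle around (482,256). I'll enlarge it to measure.

```bash
cat > h.py <<'E'
import cv2,numpy as np
def ray(c,u,v):
    K=np.array(c["camera_matrix"]);d=np.array(c["distortion"]);E=np.array(c["extrinsics"])
    p=cv2.undistortPoints(np.array([[[u,v]]],float),K,d)[0,0]
    return E[:3,3],E[:3,:3]@np.array([p[0],-p[1],-1])
def at_z(c,u,v,z):
    o,d=ray(c,u,v); return (o+d*(z-o[2])/d[2])[:2]
def proj(c,P):
    K=np.array(c["camera_matrix"]);d=np.array(c["distortion"]);E=np.array(c["extrinsics"])
    q=(np.atleast_2d(P)-E[:3,3])@E[:3,:3]
    return cv2.projectPoints((q*[1,-1,-1]).reshape(-1,1,3).astype(float),np.zeros(3),np.zeros(3),K,d)[0][:,0]
E
python3 - <<'E'
import cv2
i=cv2.imread('pics/top0.png')
cv2.imwrite('pics/topA.png',cv2.resize(i[120:280,170:370],(800,640)[:2],interpolation=cv2.INTER_CUBIC)[:600])
cv2.imwrite('pics/topB.png',cv2.resize(i[180:320,310:510],(800,560),interpolation=cv2.INTER_CUBIC))
i=cv2.imread('pics/scene0.png')
cv2.imwrite('pics/scA.png',cv2.resize(i[200:350,260:460],(800,600),interpolation=cv2.INTER_CUBIC))
cv2.imwrite('pics/scB.png',cv2.resize(i[130:280,150:350],(800,600),interpolation=cv2.INTER_CUBIC))
E
```

```text
(no output)
```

View pics/topA.png

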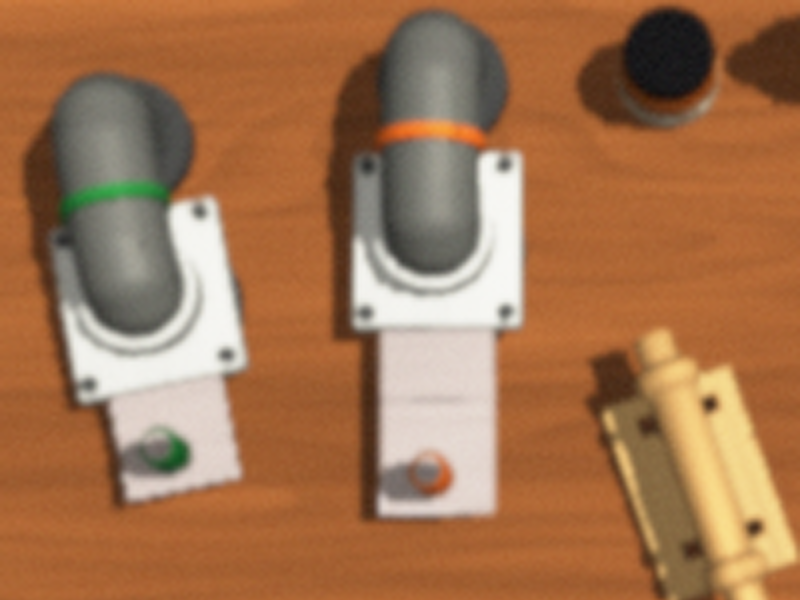

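View pics/topB.png

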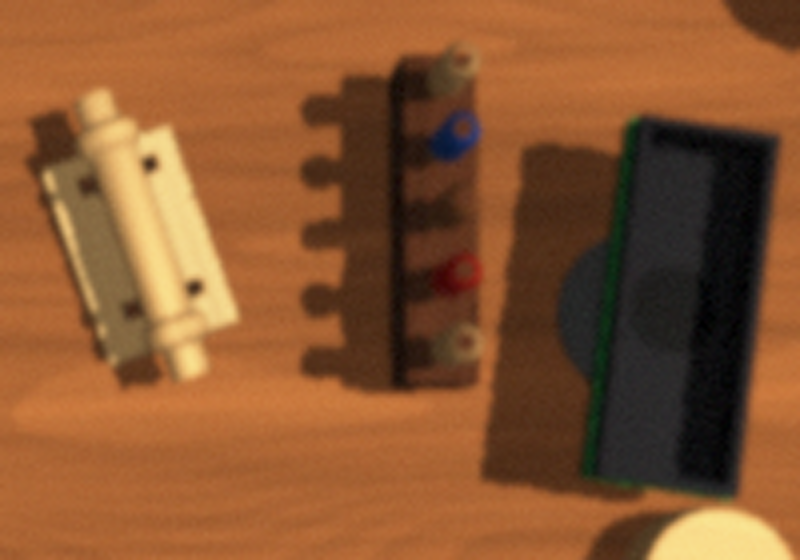

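View pics/scA.png

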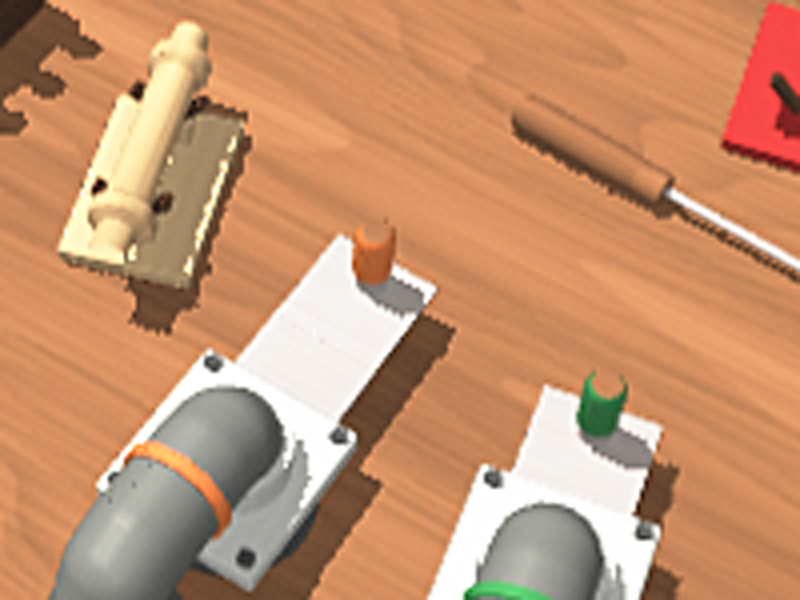

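View pics/scB.png

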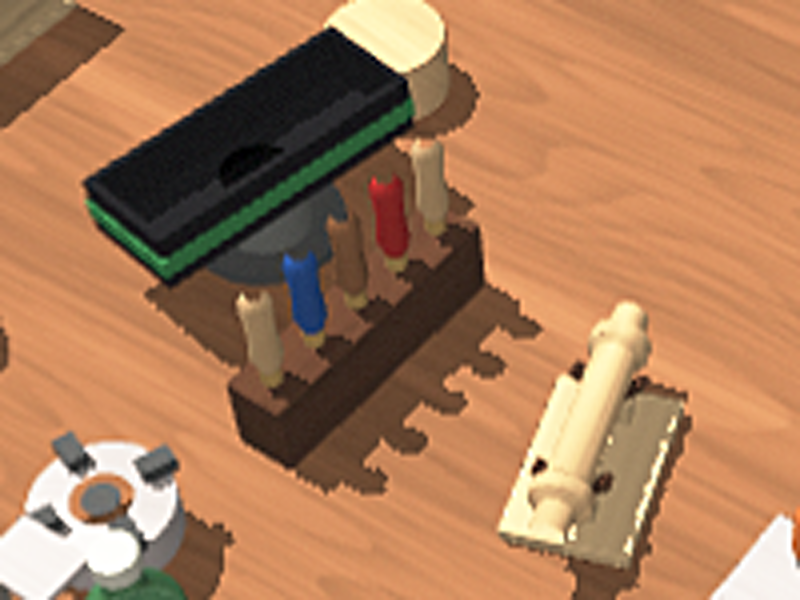

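```bash
cat > m.py <<'E'
from plant import *
from h import *
c=capture("top"); s=capture("scene")
A=lambda U,V:((U+.5)/4-.5+170,(V+.5)/4-.5+120)
B=lambda U,V:((U+.5)/4-.5+310,(V+.5)/4-.5+180)
SA=lambda U,V:((U+.5)/4-.5+260,(V+.5)/4-.5+200)
SB=lambda U,V:((U+.5)/4-.5+150,(V+.5)/4-.5+130)
def show(n,pts,z,f,cam):
    P=np.array([at_z(cam,*f(*p),z) for p in pts]); 
    e=np.linalg.norm(np.roll(P,-1,0)-P,axis=1) 
    d=np.roll(P,-1,0)-P
    print(n,P.round(1).tolist(),'c',P.mean(0).round(1),'e',e.round(1),'ang',np.degrees(np.arctan2(d[:,1],d[:,0])).round(1))
if __name__=="__main__":
    show('Oframe',[(352,153),(523,152),(523,327),(350,330)],40,A,c)
    show('Gframe',[(50,232),(215,198),(246,368),(80,404)],40,A,c)
    show('Oplate',[(377,517),(497,515)],34,A,c); show('Gplate',[(125,503),(241,478)],34,A,c)
    show('Oknobtop',[(426,470)],86,A,c); show('Gknobtop',[(160,443)],86,A,c)
    show('rim',[(645,117),(777,135),(738,495),(598,478)],95,B,c)
    show('spin',[(95,92),(187,378)],55,B,c)
    show('rack',[(398,58),(478,58),(478,385),(398,385)],60,B,c)
    print('scene')
    show('Oframe',[(210,351),(356,437),(250,590),(98,485)],40,SA,s)
    show('Oplate',[(340,236),(436,290)],34,SA,s)
    show('Gplate',[(546,386),(661,429)],34,SA,s)
    show('Oknob',[(374,228)],86,SA,s); show('Gknob',[(604,380)],86,SA,s)
    show('rim',[(333,29),(410,102),(170,255),(86,183)],95,SB,s)
    show('spin',[(631,304),(545,540)],55,SB,s)
E
python3 m.py
```

```text
Oframe [[688.0, 206.9], [685.9, 100.7], [575.5, 102.5], [576.3, 208.9]] c [631.4 154.7] e [106.2 110.4 106.3 111.7] ang [-91.1 179.   89.6  -1. ]
Gframe [[642.5, 394.0], [661.5, 292.0], [554.2, 272.8], [534.4, 374.4]] c [598.2 333.3] e [103.7 109.  103.5 109.9] ang [ -79.4 -169.9  101.1   10.3]
Oplate [[461.1, 194.0], [460.5, 120.7]] c [460.8 157.3] e [73.3 73.3] ang [-90.4  89.6]
Gplate [[473.4, 347.9], [487.1, 277.0]] c [480.3 312.5] e [72.2 72.2] ang [-79.1 100.9]
Oknobtop [[482.5, 157.9]] c [482.5 157.9] e [0.] ang [0.]
Gknobtop [[502.4, 313.9]] c [502.4 313.9] e [0.] ang [0.]
rim [[536.4, -297.5], [523.9, -372.8], [317.7, -337.1], [328.9, -258.7]] c [ 426.7 -316.5] e [ 76.3 209.3  79.1 211.1] ang [-99.5 170.2  81.8 -10.6]
spin [[567.4, 21.6], [393.1, -28.8]] c [480.2  -3.6] e [181.4 181.4] ang [-163.9   16.1]
rack [[582.5, -161.5], [581.2, -209.5], [384.7, -200.1], [385.8, -153.0]] c [ 483.6 -181. ] e [ 48.  196.7  47.1 196.9] ang [-91.5 177.3  88.7  -2.5]
scene
Oframe [[580.3, 108.5], [582.1, 208.6], [693.9, 210.9], [687.5, 106.3]] c [636.  158.5] e [100.1 111.8 104.8 107.3] ang [ 88.9   1.2 -93.5 178.8]
Oplate [[464.6, 125.4], [466.5, 193.8]] c [465.6 159.6] e [68.4 68.4] ang [ 88.3 -91.7]
Gplate [[489.3, 280.1], [478.3, 348.0]] c [483.8 314. ] e [68.8 68.8] ang [ 99.2 -80.8]
Oknob [[482.4, 156.7]] c [482.4 156.7] e [0.] ang [0.]
Gknob [[500.6, 314.8]] c [500.6 314.8] e [0.] ang [0.]
rim [[321.0, -332.2], [349.7, -241.7], [545.2, -280.3], [527.7, -369.4]] c [ 435.9 -305.9] e [ 94.9 199.3  90.8 210.1] ang [  72.4  -11.2 -101.1  169.8]
spin [[388.0, -36.0], [570.0, 27.1]] c [479.   -4.4] e [192.7 192.7] ang [  19.1 -160.9]
```

The measurements agree with the given sizes: frames about 104 x 110 mm, spindle about 181 mm, orange knob 150 mm and green knob 100 mm from their frame centres. I'll do the orange knob first.

```bash
cat >> h.py <<'E'
def ori(deg):
    a=np.radians(deg); c,s=np.cos(a),np.sin(a)
    return np.array([[c,0,-s],[s,0,c],[0,-1,0]])
E
python3 - <<'E'
from plant import *
from h import *
R=ori(-0.5); k=np.array([482.5,157.4])
move_to([*k,180],R)
move_linear([*k,47],150)
gripper_to(20)
print(read_time(),read_ee_pos(),read_width(),read_contact_force())
c=capture("wrist");cv2.imwrite("pics/w1.png",c["pixels"][:,:,::-1])
E
```

```text
3.5083 [482.72294235 157.76764401  47.4543202 ] 22.45457191975523 [-0.50139456  1.92953341  3.45433713]
```

View pics/w1.png

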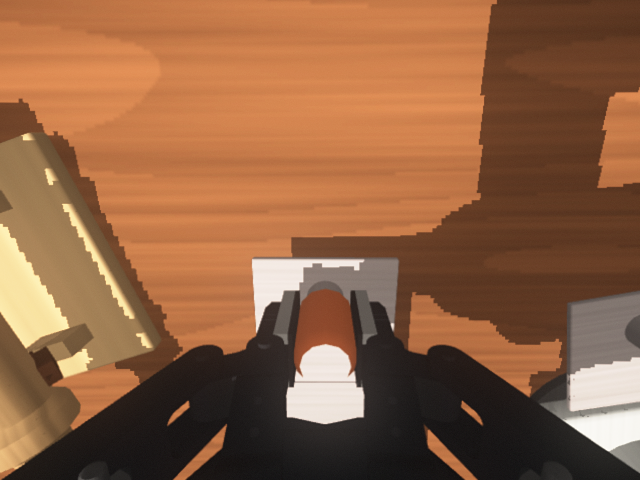

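The wrist picture shows the orange knob at (325,330), centred between the pads. Now I push it.

Run:
```python
from plant import *
from h import *
R=ori(-0.5); p=np.array(read_ee_pos())
print(move_linear(p+R[:,0]*54,60,stop_force=25))
dwell(.3)
q=np.array(read_ee_pos());print(q-p,read_contact_force(),read_width(),read_time())
c=capture("wrist");cv2.imwrite("pics/w2.png",c["pixels"][:,:,::-1])
c=capture("top");cv2.imwrite("pics/t2.png",cv2.resize(c["pixels"][120:270,170:370,::-1],(800,600),interpolation=cv2.INTER_CUBIC))
```

```text
True
[ 4.97097753e+01 -6.18971514e-01  4.20268328e-02] [-2.08996235  0.00999836  5.86240802] 22.440803266317534 4.6833
```

View pics/t2.png

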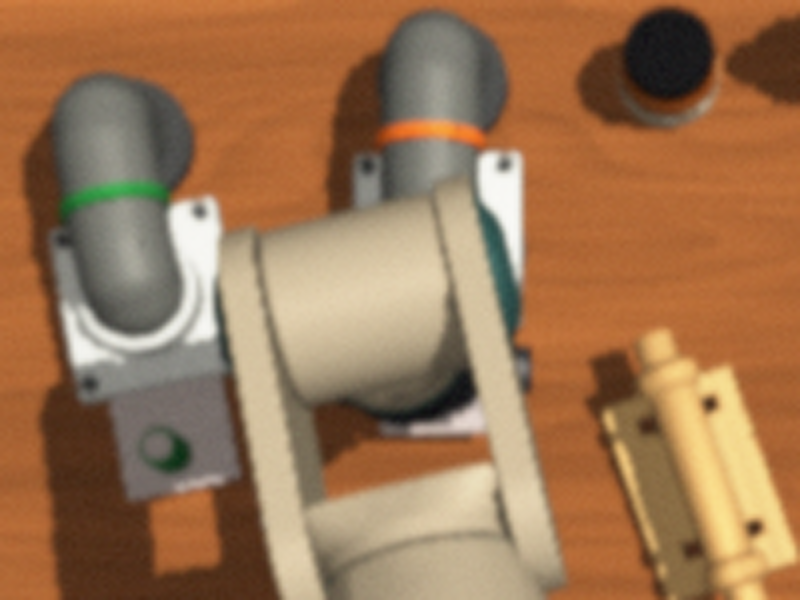

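View pics/w2.png

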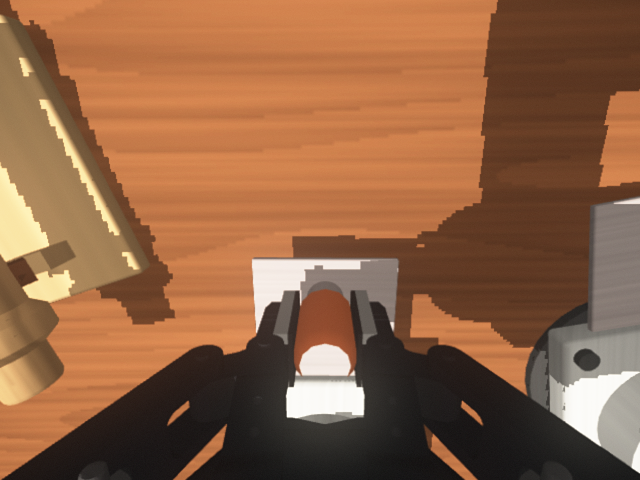

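The slide travelled 49.7 mm to the hard stop and holds. Next I release, lift and grip the green knob.

Run:
```python
from plant import *
from h import *
gripper_to(85)
p=np.array(read_ee_pos());p[2]=180
move_linear(p,200)
R=ori(10.5); k=np.array([501.5,314.5])
move_to([*k,180],R)
c=capture("top");cv2.imwrite("pics/t3.png",cv2.resize(c["pixels"][120:270,170:370,::-1],(800,600),interpolation=cv2.INTER_CUBIC))
move_linear([*k,47],150)
gripper_to(20)
print(read_time(),read_ee_pos(),read_width(),read_contact_force())
p=np.array(read_ee_pos())
c=capture("wrist");cv2.imwrite("pics/w3.png",c["pixels"][:,:,::-1])
```

```text
8.5917 [501.33168892 316.21403141  47.67465493] 22.855853432923944 [-1.71047823  7.94628663  1.24921574]
```

View pics/t3.png

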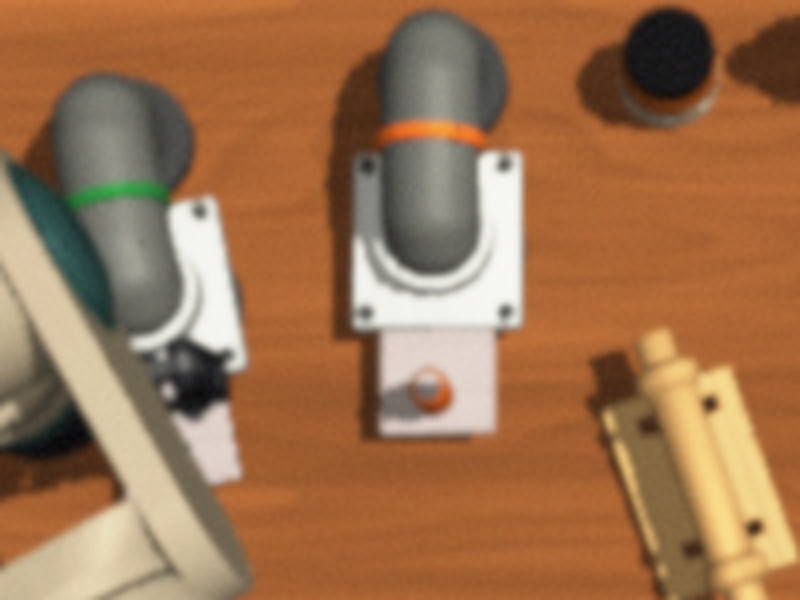

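View pics/w3.png

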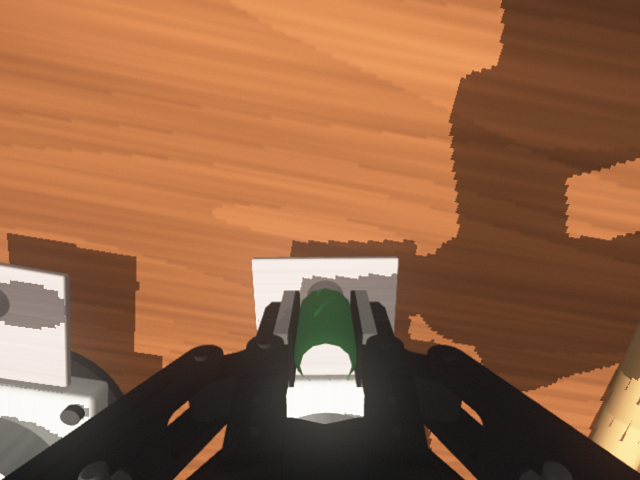

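The orange plate is now home, its front edge at row 435 against 517 before. The green knob is gripped and centred at (325,330), so I pull it now.

Run:
```python
from plant import *
from h import *
R=ori(10.5); p=np.array(read_ee_pos())
print(move_linear(p-R[:,0]*54,60,stop_force=25))
dwell(.3)
q=np.array(read_ee_pos());print(q-p,np.linalg.norm(q-p),read_contact_force(),read_width(),read_time())
gripper_to(85)
q[2]=200
move_linear(q,200)
move_to([470,60,230],ori(15))
print(read_time())
c=capture("top");cv2.imwrite("pics/t4.png",cv2.resize(c["pixels"][120:270,170:370,::-1],(800,600),interpolation=cv2.INTER_CUBIC))
np.save("x.npy",0)
```

```text
True
[-4.87850941e+01 -9.26071289e+00 -3.47913205e-02] 49.65629289280363 [4.75218532 2.176257   2.34172961] 22.321410032231096 9.7667
12.3
```

View pics/t4.png

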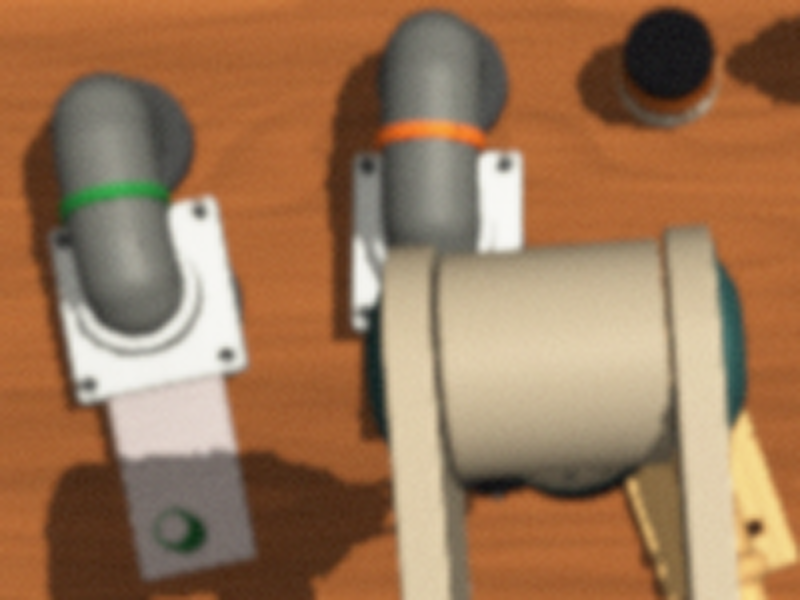

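Green is out: 49.7 mm of travel, plate edge at row 575. Before grasping I'll take wrist views of the spindle and the nozzle.

Run:
```python
from plant import *
from h import *
import pickle
move_to([500,-316,330],ori(-10)); dwell(.3)
n=capture("wrist"); cv2.imwrite("pics/w5n.png",n["pixels"][:,:,::-1])
t=capture("scene")
move_to([540,10,270],ori(17)); dwell(.3)
s=capture("wrist"); cv2.imwrite("pics/w5s.png",s["pixels"][:,:,::-1])
pickle.dump((n,s),open("x.pkl","wb"))
print(read_time())
```

```text
15.8167
```

View pics/w5n.png

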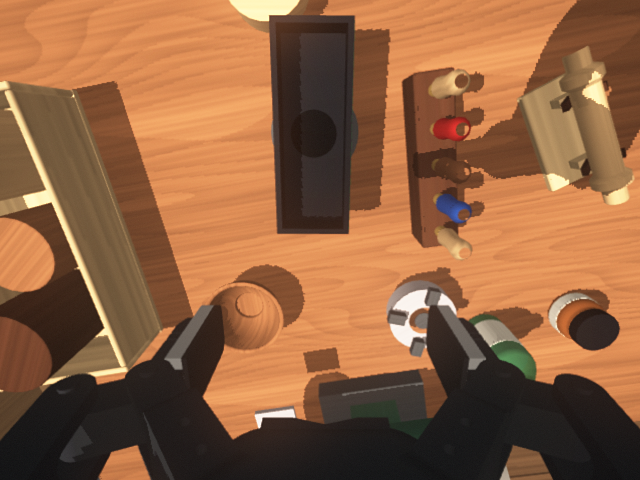

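View pics/w5s.png

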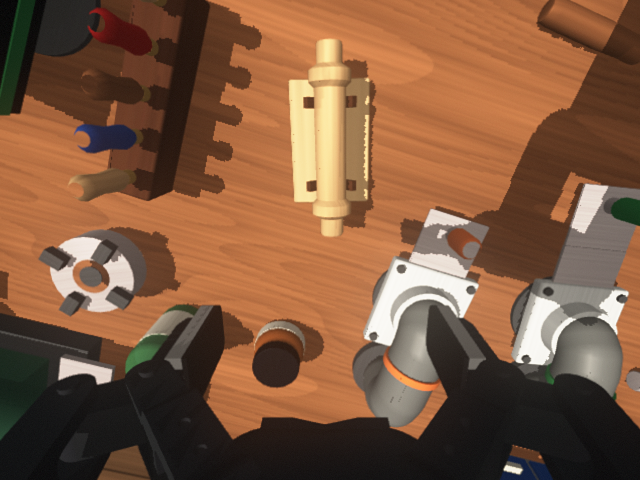

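In the wrist pictures the nozzle rim corners are at (270,16), (354,16), (348,233) and (278,233). The spindle's ends are at (329,40) and (332,236).

Run:
```python
import pickle,numpy as np
from h import *
n,s=pickle.load(open("x.pkl","rb"))
P=np.array([at_z(n,*p,95) for p in [(270,16),(354,16),(348,233),(278,233)]])
d=np.roll(P,-1,0)-P;print(P.round(1).tolist(),P.mean(0),np.linalg.norm(d,axis=1),np.degrees(np.arctan2(d[:,1],d[:,0])))
P=np.array([at_z(s,*p,55) for p in [(329,40),(332,236)]])
d=P[1]-P[0];print(P,P.mean(0),np.linalg.norm(d),np.degrees(np.arctan2(d[1],d[0])))
P=np.array([at_z(s,*p,55) for p in [(330,75),(331.5,208)]]) # beads
d=P[1]-P[0];print('beads',P,P.mean(0),np.linalg.norm(d),np.degrees(np.arctan2(d[1],d[0])))
# overlay
i=n["pixels"][:,:,::-1].copy()
for cx,cy,a,col in[(427.5,-316.5,-10.3,(0,255,255))]:
    a=np.radians(a);r=np.array([[np.cos(a),-np.sin(a)],[np.sin(a),np.cos(a)]])
    q=np.array([[1,1],[1,-1],[-1,-1],[-1,1]])*[106,40]@r.T+[cx,cy]
    print(proj(n,np.c_[q,np.full(4,95)]).round(1).tolist())
```

```text
[[317.6, -333.5], [331.1, -256.5], [538.3, -294.2], [524.7, -371.2]] [ 427.91342912 -313.85253021] [ 78.08849578 210.59738131  78.17823639 210.52719327] [ 80.06830998 -10.30560202 -99.98357421 169.66985824]
[[392.80840414 -29.37238866]
 [567.88615424  27.87897083]] [480.34727919  -0.74670891] 184.20080549030982 18.108021231475597
beads [[419.79923146 -20.09096264]
 [539.07454711  18.38374068]] [479.43688928  -0.85361098] 125.32718667362452 17.87817232650311
[[346.4, 233.8], [274.8, 233.5], [266.0, 14.8], [352.1, 15.5]]
```

Run:
```python
from plant import *
from h import *
R=ori(17.7)
move_to([480,-1.5,150],R)
move_linear([480,-1.5,36],120)
gripper_to(20)
print(read_time(),read_ee_pos(),read_width(),read_contact_force())
c=capture("wrist");cv2.imwrite("pics/w6.png",c["pixels"][:,:,::-1])
```

```text
18.075 [480.90239078  -2.92294665  36.87847006] 28.35545031141948 [ 0.97411004 -6.94261607  1.92513265]
```

View pics/w6.png

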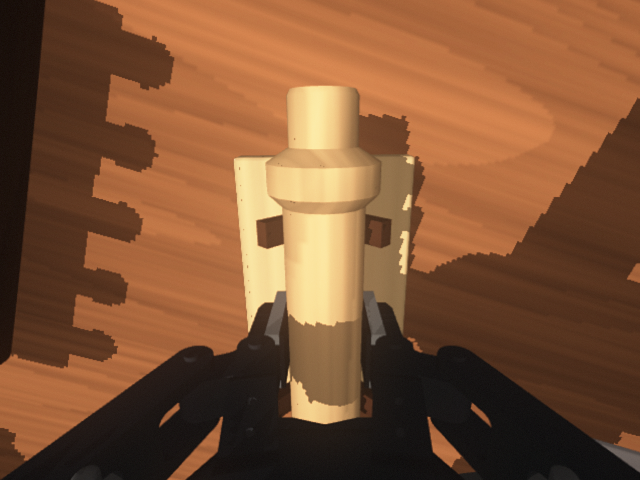

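The spindle is gripped across its middle, upright in the picture at (325,250). I lift it straight up and check it.

Run:
```python
from plant import *
from h import *
p=np.array(read_ee_pos());p[2]=215
move_linear(p,120)
dwell(.3)
print(read_time(),read_ee_pos(),read_width(),read_contact_force(),read_torque())
c=capture("wrist");cv2.imwrite("pics/w7.png",c["pixels"][:,:,::-1])
c=capture("scene");cv2.imwrite("pics/s7.png",c["pixels"][:,:,::-1])
```

```text
20.0667 [480.83929463  -2.96727213 214.80160127] 28.5827857636661 [-0.56884383 -0.53064744 -1.95029496] [0.00850038 0.0171093  0.04862228]
```

View pics/w7.png

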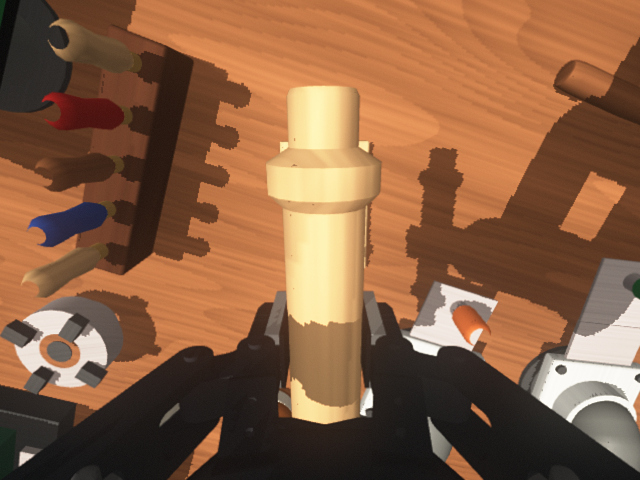

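View pics/s7.png

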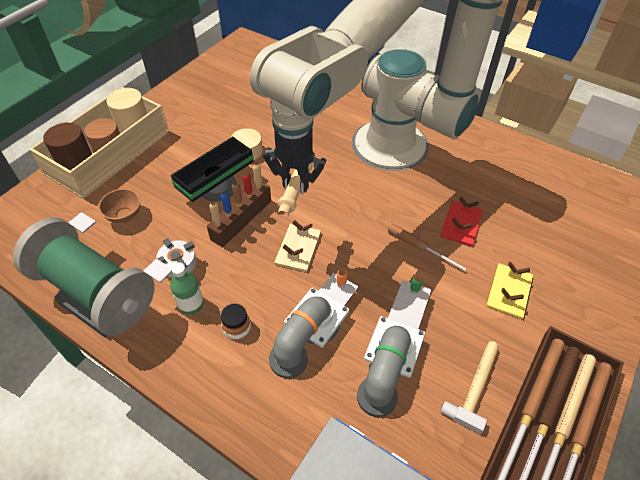

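The spindle is held level: its outline in the wrist picture hasn't changed since the grip, with the end at row 87. The gates and the cradle look right. I carry it over the rack at height.

Run:
```python
from plant import *
from h import *
move_linear([428.5,-315.2,215],120,ori=ori(-10.3))
dwell(.3)
c=capture("wrist");cv2.imwrite("pics/w8.png",c["pixels"][:,:,::-1])
p=np.array(read_ee_pos());R=np.array(read_ee_rot())
print(read_time(),p,R.round(3).tolist(),read_width(),read_contact_force())
# predicted tenon end outlines for spindle centred at grasp point (top edge & axis)
g=p-R[:,1]*19
for off in(-5,0,5): print(off,proj(c,[g+R[:,0]*(-90+off)-R[:,1]*12, g+R[:,0]*(-90+off)]).round(1).tolist())
```

```text
23.3083 [ 428.52736376 -315.13820569  214.99242141] [[0.984, 0.0, 0.179], [-0.179, 0.0, 0.984], [0.0, -1.0, 0.0]] 28.237402110908903 [ 0.41141745  0.94374223 -0.8322794 ]
-5 [[320.1, 70.2], [320.6, 75.9]]
0 [[320.2, 89.1], [320.6, 92.8]]
5 [[320.3, 107.4], [320.7, 109.2]]
```

View pics/w8.png

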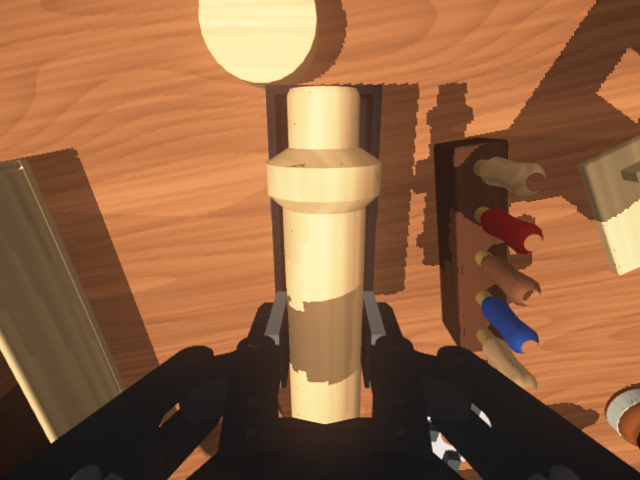

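The spindle end is at row 88 as predicted, so it's centred within about 1 mm along its length. It runs parallel to the trough, whose edges at columns 267 and 381 centre on 324 against 323.5 for the spindle. I lower it.

Run:
```python
from plant import *
from h import *
print(move_linear([428.2,-315.2,107.5],60,stop_force=12))
dwell(.4)
c=capture("wrist");cv2.imwrite("pics/w9.png",c["pixels"][:,:,::-1])
s=capture("scene");cv2.imwrite("pics/s9.png",s["pixels"][:,:,::-1])
cv2.imwrite("pics/s9z.png",cv2.resize(s["pixels"][100:250,140:340,::-1],(800,600),interpolation=cv2.INTER_CUBIC))
t=capture("top");cv2.imwrite("pics/t9.png",cv2.resize(t["pixels"][180:320,310:510,::-1],(800,560),interpolation=cv2.INTER_CUBIC))
print(read_time(),read_ee_pos(),read_width(),read_contact_force())
```

```text
False
25.8 [ 428.18812847 -315.2054598   107.49821375] 28.34275837638533 [ 0.29810006 -0.62943737 -1.25867298]
```

View pics/w9.png

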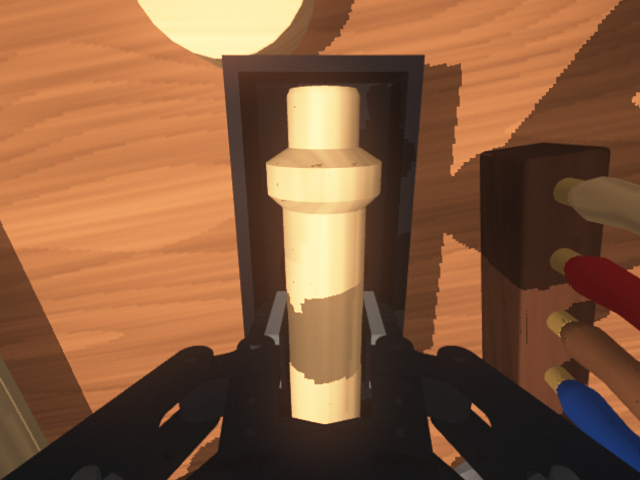

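View pics/s9.png

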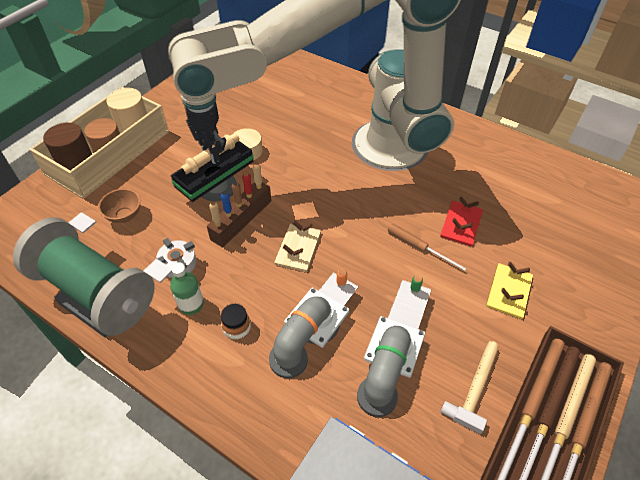

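View pics/s9z.png

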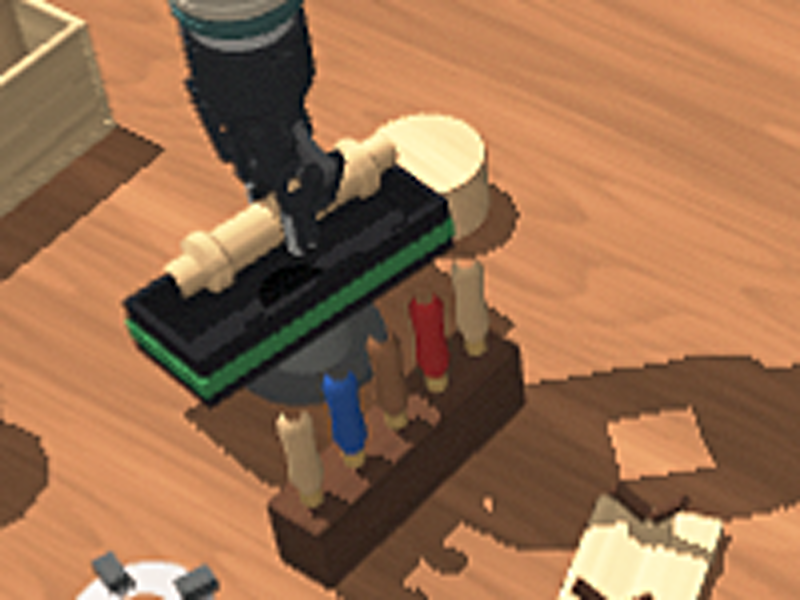

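View pics/t9.png

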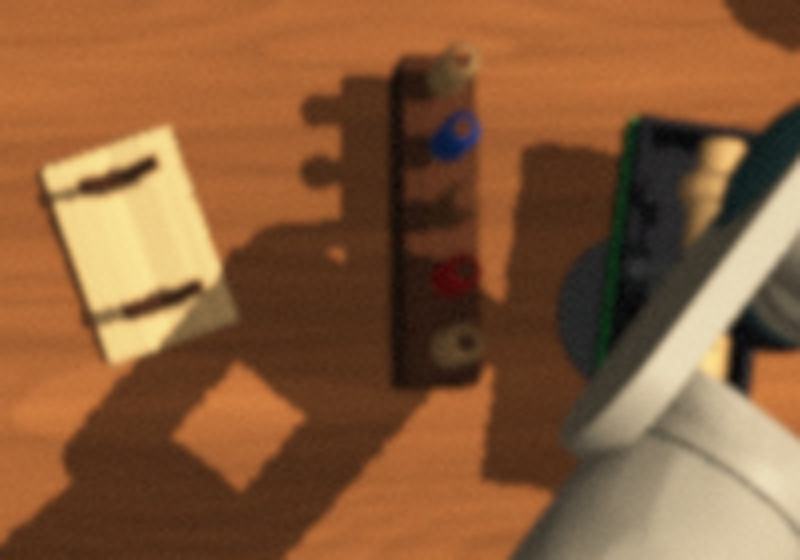

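In the wrist view the rim's far corners (223,56) and (424,56) centre on 323.5, the same as the spindle. I do one numeric check and then hand in.

Run:
```python
from plant import *
from h import *
c=capture("wrist");s=capture("scene")
P=np.array([at_z(c,*p,95) for p in [(223,56),(424,56)]]);print(P,P.mean(0))
p=np.array(read_ee_pos());R=np.array(read_ee_rot());d=R[:,0]
m=P.mean(0)+106*d[:2]; e=p[:2]-m; print('mouth',m,'offset along/across',e@d[:2],e@R[:2,2])
F=lambda U,V:((U+.5)/4-.5+140,(V+.5)/4-.5+100)
# spindle z: predicted scene pixels (zoomed) of the spindle ends & bead top for axis height
for z in(115,125.5,135):
    g=np.array([*p[:2],z]); q=proj(s,[g-90*d,g+90*d]); print(z,((q-[140,100])*4).round(0).tolist())
print(read_qvel().max() if hasattr(read_qvel(),'max') else read_qvel())
```

```text
[[ 317.02506454 -334.41665406]
 [ 331.2380686  -256.37612588]] [ 324.13156657 -295.39638997]
mouth [ 428.42418712 -314.34498536] offset along/across -0.0844153465540296 -0.8763043885802178
115 [[388.0, 158.0], [173.0, 293.0]]
125.5 [[386.0, 146.0], [170.0, 281.0]]
135 [[385.0, 135.0], [167.0, 270.0]]
0.03833649092249778
```

Run:
```python
from plant import *
print(read_width(),read_time()); close_job()
```

```text
28.787690631008417 25.9
the job is handed in; nothing more can be done
```

The job is handed in at about 26 s of the 72 s allowed; no verdict was reported.

**Gates:** I pushed the orange knob home, which took 49.7 mm of travel to the hard stop. I then pulled the green knob out, also 49.7 mm to the stop. Pictures taken afterwards, including the scene view at the end, show both slides staying there.

**Spindle:** I gripped it across the middle, lifted it straight up and carried it over the rack at about 215 mm tool height, then lowered it over the nozzle. My last checks showed:
- **Centring:** about 0.1 mm off along the mouth and 0.9 mm off across it, and parallel to it in the picture.
- **Height:** its axis is about 123–126 mm above the bench, so the beads clear the rim by roughly 8–11 mm.
- **Contact:** the contact force readings stayed near zero after the lift, and the descent never tripped its force stop. Finger opening held at 28–29 mm, so the spindle stayed in the grip.
- **Bystanders:** none looked moved in the final scene picture.

**Disagreement:** the cameras differed by up to about 3 mm in sideways position, for the spindle (–4.4 to –0.8 mm) and for the nozzle. I used values in between for both. My first reading of the nozzle rim in the scene camera wrongly included the green band, so I discarded it.

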